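# Reverse the ratchet and tighten the monitor-arm foot

### The job

The desk foot with the plum knob, made for the monitor arm, is still loose and its ratchet handle is set to loosen. Flip its direction lever (orange pin) over to tighten, swing the handle counter-clockwise seen from above all the way back to its stop to feel that it free-wheels while the bolt stays put, then swing it clockwise until the bolt's white pointer stands in the green sector. Leave the lever on tighten, let go, and do not touch the similar foot with the teal knob.

Things in the scene. Friction and masses are not known exactly. Their poses are not given: they have to be found in the camera images.
- foot_axis (a point): The foot to tighten: a plum round base plate (132 mm across, 10 mm thick, fixed to the desk) with an aluminium tube stub (34 mm high, 92 mm from the axis) and a steel ratchet head on top (66 mm across, top 38 mm above the desk; bolt end to 48 mm). The point lies on the upright bolt axis about which bolt and handle turn, 38 mm above the desk. Its axes are those of the plate: z up; the tube stub lies on +y; the handle points along -x when foot_swing is 0.
- foot_knob (a point): Centre of the upright round plum knob (24 mm across, 50 mm tall, from 38 to 88 mm above the desk) at the end of the handle bar, 110 mm from the bolt axis. Point 64 mm above the desk. It spins freely on its spindle, and is best gripped from above and led along the arc about the axis. Moving it takes about 2 to 3 N free-wheeling, 4 to 6 N when it drives the bolt.
- foot_pin (a point): Centre of the upright round orange pin (14 mm across, from 45 to 85 mm above the desk) of the direction lever, a freely spinning sleeve, point 68 mm above the desk. The lever pivots on the ratchet head 34 mm from the bolt axis on the side away from the knob; the pin stands 40 mm from that pivot, further out, and moves about 35 mm from one end to the other. It is carried along when the handle swings.
- foot_sel (a joint): Direction lever, rad, clockwise from above positive: about -0.45 = loosen (start), about +0.45 = tighten (only 0.2 to 0.3 either way while the pawl rides on a tooth), 0 = lever in line with the handle bar. An over-centre spring (under 1 N at the pin) snaps it to the nearer end once past the middle. On tighten, clockwise handle motion drives the bolt and counter-clockwise free-wheels with small clicks; on loosen the reverse.
- foot_swing (a joint): Handle angle on the plate, rad, clockwise from above positive: stops at -0.9 (swung back) and +1.2; starts between 0.5 and 0.9. 0 = along the plate's -x.
- foot_bolt (a joint): Bolt angle, rad, clockwise (tightening) positive. A white pointer on its black dial, just above the base plate, shows it: starts between 0 and 0.2 (loose), green sector 0.74 to 1.36, its middle 1.05. Stays where it is left. The ratchet has 16 teeth: on reversing, the handle can move up to 0.4 rad before the bolt follows.
- lampfoot: A similar foot for a lamp, with teal knob, grey plate and brass stub, not to be touched; same sizes. Origin on its bolt axis at desk level, at least 0.36 m from the other's. Its knob reaches 110 mm from its axis and is 88 mm tall, and points roughly towards the robot; its orange pin is on the opposite side.

How it is judged:
On the way, in this order (a step that is already met when the one before it is completed fails the run):
1. the direction lever is flipped to tighten (value of joint foot_sel above 0.12 rad), for 0.2 s.
2. the handle is swung back counter-clockwise to its stop, free-wheeling, the bolt still loose (value of joint foot_swing below -0.65 rad and value of joint foot_bolt below 0.5 rad and value of joint foot_sel above 0.12 rad), for 0.1 s.
At the end, for the whole second after the job is handed in: The plum-knobbed foot's bolt pointer is in the green sector (bolt between 0.70 and 1.40 rad), bolt and handle are at rest, and the direction lever is still on the tighten side (above 0.12 rad). The handle may stand anywhere (value of joint foot_bolt between 0.7 and 1.4 rad and value of joint foot_sel above 0.12 rad and velocity of joint foot_bolt between -0.1 and 0.1 rad/s and velocity of joint foot_swing between -0.1 and 0.1 rad/s); the robot touches nothing.
It fails at once if the plum-knobbed bolt was loosened (turned counter-clockwise) instead (value of joint foot_bolt below -0.2 rad).
It fails at once if the teal-knobbed foot was pushed about (contact force between any of the fingers, the arm and lampfoot above 3 N).
It also fails if it takes over 53 s, if anything falls off the work surface, if the arm or the gripper's body presses on something with over 40 N, if the wrist force passes 120 N, or if a joint passes its speed limit or range.

### The arm

A 7-joint arm with a two-finger parallel gripper is mounted at the origin on the work surface. World frame = base frame: x ahead of the robot, y to its left, z up, the work surface at z = 0. Lengths are in m, angles in rad, forces in N, time in s.
With the tool pointing down it reaches from about 0.4 to 0.925 m from the base axis. Payload 4.1 kg.
Tool frame: the origin (TCP) lies midway between the tips of the shut fingers; the grasp point (between the pads) lies 19 mm behind it; z points along the fingers, y is the direction in which the jaws open and shut (so a half turn about z gives the same grasp; the last joint's range is limited). The gripper opens to 85 mm and grips with 20 to 120 N. Pads are 22 mm wide; open, the fingers measure 114 mm over their backs; the gripper's body (76 mm by 85 mm) begins 54 mm behind the grasp point. The pads swing forward as they close: fully open they stand 13 mm farther back than shut.
Start: joints at [-1.347, 0.398, 0.045, 1.537, -0.019, 1.207, -0.051], TCP at [0.206, 0.616, 0.231] pointing down, gripper open.
Joint ranges: [-2.82, 2.82], [-0.49, 2.23], [-1.37, 1.46], [0, 2.46], [-1.36, 4.5], [0.23, 2], [-2.94, 2.94]. Speed limits (rad/s): [2.57, 2.57, 3.14, 3.14, 3.14, 3.14, 3.14].

### API

Orientations are given as a rotation vector (axis times angle).
In Python, from plant import r, imaging gives the robot as it stands.
- The arm moves only by the tool apply_moves, never from a script. Its argument "targets" is a list of rows, each a list of 2 entries, a list of its own where there are three numbers: the shift along the tool's x, y, z normalised to -1 to 1, where 1 is 25 mm, then the turn, a rotation vector about the tool's x, y, z normalised to -1 to 1, where 1 is 0.12 rad. In form: [[[x, y, z], [wx, wy, wz]], ...]. A call has 1 to 12 rows; each row shifts and turns the pose as measured when the row begins, along the tool's axes as they then stand; what a row does not reach is not made up. A row lasts 1/12 s, in which the tool goes at most 41.7 mm and 7.16 degrees, less where a joint would pass 70% of its speed; a pose out of reach is approached as far as the arm can. A call with a number of a shift or a turn outside -1 to 1 is refused whole. A call with a gripper value outside its range is refused whole. "fingers" is the gripper command: -1 is shut, 1 is fully open, values between are in proportion, set as the call begins (left out, the last holds). The fingers move at their own pace and stop on an object; "force" is the grip in N (left out, the last holds). Time passes only in rows, so rows that do not move let the fingers close. It gives the time, the measured TCP pose, the force and the opening at its end, in the units of the state.
- r.state(): the state, without advancing time (a new reading comes with each control period).
- imaging.get_image(name): name is "side" or "top"; returns a dict with "pixels" (480x640x3 uint8, red, green, blue), "vertical_fov" (degrees; the focal length in pixels is half the picture's height over the tangent of half this angle, whatever the lens; pixels are square), "cx", "cy" (the principal point, pixels), "eye" and "orientation" of the camera in the world. Camera axes: x right, y up, looking along -z (the intrinsics and any distortion apply to the point x, -y, -z); pixel columns grow to the right and rows downward; lengths in m; the calibration is good to about 2 mm. A picture is of the moment at which its call begins. There is no depth.
- r.finish_job(): hands the job in, once; it reports no verdict.
The state is a dict: "clock": time; "joints": joint angles; "qd": joint speeds; "joint_efforts": joint torques, N m; "ee_pos": TCP position; "tcp_rot": TCP orientation; "contact_force": force on the tool from outside, world axes, zero at the start; "ft_torque": the same for the moment, N m; "grip_width": finger opening in m.
Only numpy, scipy, OpenCV 4.12 (cv2) and the standard library are available. Lean on these libraries where they do the work, as an engineer would, in place of code of your own. Each camera call takes 0.05 s, during which the arm holds its last target. There are 200 camera calls.

## Working session

There is one attempt and no reset: what is moved stays moved. The work goes in short steps, Python scripts to look and compute and a tool call to move; the robot and the scene stay as the last step left them, time stands still between calls to the robot, and variables do not carry over. Pictures are saved under pics/ and viewed, about 8 in all and at most 12, crops included, and the job is handed in when it is done.

Besides the shell and the picture viewer there is one more tool, called after "Call:" by a JSON object that holds its "method" and its "body", one argument or row to a line. apply_moves: Moves the arm, as the interface text tells. Scaled input: -1 to 1 covers 25 mm each way for a shift and 0.12 rad each way for a turn. Its arguments: {"type":"object","properties":{"targets":{"type":"array","items":{"type":"array"}},"fingers":{"type":"number"},"force":{"type":"number"}},"required":["targets"]}

```bash
mkdir -p pics
cat > h.py <<'E'
import numpy as np, cv2
from plant import r, imaging
from scipy.spatial.transform import Rotation as R
E
python3 - <<'E'
from h import *
for n in ("side","top"):
    d=imaging.get_image(n); cv2.imwrite(f"pics/{n}0.png",d["pixels"][:,:,::-1])
    print(n,{k:v for k,v in d.items() if k!="pixels"})
print(r.state())
E
```

```text
side {'vertical_fov': 52.727493529980705, 'cx': 319.28974035524425, 'cy': 246.77284071928798, 'eye': array([ 0.18285208, -0.53598007,  0.5420779 ]), 'orientation': array([ 0.90602931, -0.22740975, -0.49573534])}
top {'vertical_fov': 53.23624739819492, 'cx': 320.23911314512833, 'cy': 241.97443471005323, 'eye': array([ 0.3285995 , -0.01292755,  0.91920113]), 'orientation': array([ 0.13830922, -0.16758254, -1.58773564])}
{'clock': 0.1, 'joints': array([-1.34696838,  0.399113  ,  0.04506756,  1.53768961, -0.01873799,
        1.20689757, -0.05070228]), 'qd': array([-2.04123591e-04, -1.66695143e-03, -9.10778685e-04, -2.45345273e-03,
        9.85089376e-04, -1.16398115e-06,  7.51937527e-05]), 'joint_efforts': array([ 3.62262472e-03, -4.76258326e+01,  1.37008075e+00, -2.54949582e+01,
        1.19870147e-02,  5.00889175e-03,  2.39106288e-05]), 'ee_pos': array([0.20602302, 0.6159204 , 0.23039986]), 'tcp_rot': array([-5.04762859e-01, -3.10059621e+00,  2.63232368e-03]), 'contact_force': array([ 0.21027373,  0.45006676, -0.18431587]), 'ft_torque': array([-0.00579252, -0.00634224,  0.02024876]), 'grip_width': 0.08543990332347995}
```

View pics/top0.png

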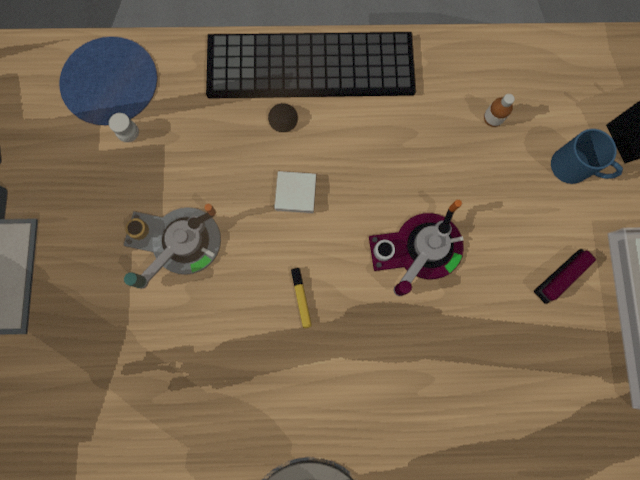

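View pics/side0.png

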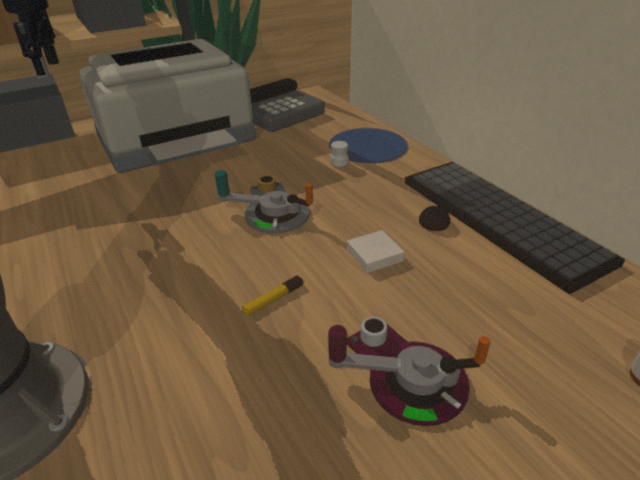

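Run:
```python
from h import *
a=cv2.imread("pics/top0.png")[190:300,360:480]; b=cv2.imread("pics/side0.png")[315:425,320:500]
a=cv2.resize(a,None,fx=5,fy=5,interpolation=cv2.INTER_CUBIC)[:, :]
cv2.imwrite("pics/a.png",a)
cv2.imwrite("pics/b.png",cv2.resize(b,None,fx=4.4,fy=4.4,interpolation=cv2.INTER_CUBIC))
```

```text
(no output)
```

View pics/a.png

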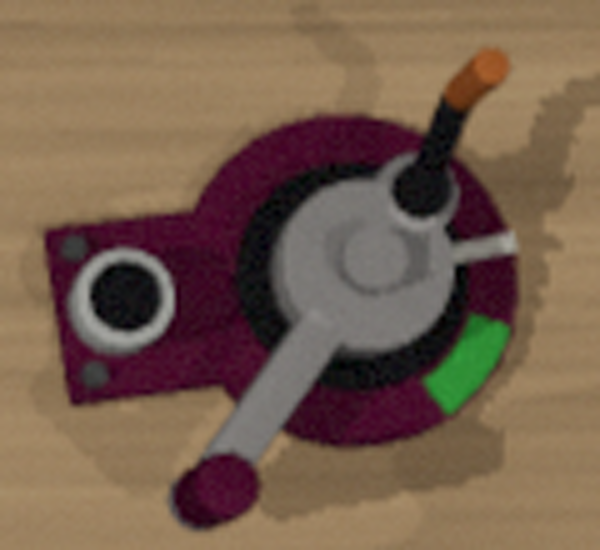

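View pics/b.png

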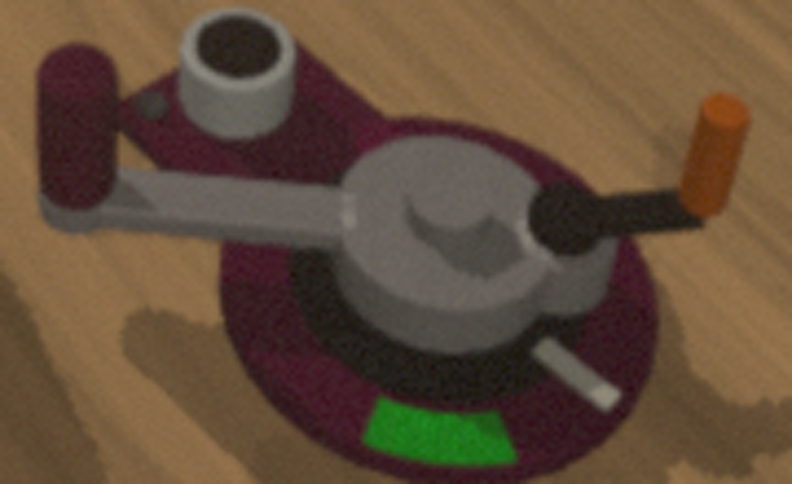

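```bash
cat >> h.py <<'E'
CAM={"side":(52.727493529980705,319.2897,246.7728,[0.18285208,-0.53598007,0.5420779],[0.90602931,-0.22740975,-0.49573534]),
"top":(53.23624739819492,320.2391,241.9744,[0.3285995,-0.01292755,0.91920113],[0.13830922,-0.16758254,-1.58773564])}
def at_z(n,u,v,z):
    f,cx,cy,e,o=CAM[n]; F=240/np.tan(np.radians(f/2)); e=np.array(e)
    d=R.from_rotvec(o).apply([(u-cx)/F,-(v-cy)/F,-1]); return e+d*(z-e[2])/d[2]
A=lambda x,y,z: at_z("top",360+x/5,190+y/5,z)
B=lambda x,y,z: at_z("side",320+x/4.4,315+y/4.4,z)
E
python3 - <<'E'
from h import *
for n,a,b,z in [("bolt",(377,255),(452,190),.048),("knob",(222,483),(78,66),.088),("pin",(490,67),(724,107),.085),("stub",(124,297),(238,45),.038),("green",(470,362),(440,432),.011),("ptr tip",(512,243),(608,397),.015),("pivot",(421,190),(565,215),.045)]:
    print(n,A(*a,z).round(4),B(*b,z).round(4))
s=r.state();print(R.from_rotvec(s["tcp_rot"]).as_matrix().round(3))
E
```

```text
bolt [ 0.4971 -0.2458  0.048 ] [ 0.4981 -0.2424  0.048 ]
knob [ 0.4096 -0.1751  0.088 ] [ 0.4101 -0.1758  0.088 ]
pin [ 0.5585 -0.2819  0.085 ] [ 0.5592 -0.2806  0.085 ]
stub [ 0.485  -0.1521  0.038 ] [ 0.4841 -0.155   0.038 ]
green [ 0.4616 -0.2887  0.011 ] [ 0.4624 -0.2864  0.011 ]
ptr tip [ 0.5072 -0.3074  0.015 ] [ 0.5085 -0.3038  0.015 ]
pivot [ 0.5223 -0.2649  0.045 ] [ 0.5221 -0.2647  0.045 ]
[[-0.948  0.317 -0.   ]
 [ 0.317  0.948 -0.002]
 [-0.    -0.002 -1.   ]]
```

Call:
{"method": "apply_moves", "body": {
  "targets": [
    [[0,0,-0.6],[0,0,0.95]],
    [[0,-0.5,-0.6],[0,0,0.95]],
    [[0,-1,0],[0,0,0.95]],
    [[0,-1,0],[0,0,0]]
  ],
  "fingers": -1,
  "force": 30
}}

```text
clock: 0.43
ee_pos: [0.174, 0.5632, 0.2573]
tcp_rot: [1.056, 2.957, -0.011]
contact_force: [0.2, 0.1, -0.4]
grip_width: 0.0386
```

```bash
cat >> h.py <<'E'
def go(*ps):
    "print tool-frame shift (units of 25mm) from the present pose, then between given world points"
    s=r.state(); M=R.from_rotvec(s["tcp_rot"]); p=s["ee_pos"]; m=M.as_matrix()
    print("t",round(s["clock"],2),"p",p.round(4),"F",s["contact_force"].round(1),"w",round(s["grip_width"],4),"yang",np.degrees(np.arctan2(m[1,1],m[0,1])).round(1),"tilt",m[:2,2].round(3))
    for q in ps:
        print((M.inv().apply(np.array(q)-p)/.025).round(2)); p=np.array(q)
E
python3 -c "
from h import *
go([.5815,-.252,.2])"
```

```text
t 0.43 p [0.174  0.5632 0.2573] F [ 0.2  0.1 -0.4] w 0.0386 yang 50.7 tilt [-0.    -0.007]
[-33.26 -14.9    2.52]
```

Call:
{"method": "apply_moves", "body": {
  "targets": [
    [[-1,-0.45,0],[0,0,0]],
    [[-1,-0.45,0],[0,0,0]],
    [[-1,-0.45,0],[0,0,0]],
    [[-1,-0.45,0],[0,0,0]],
    [[-1,-0.45,0],[0,0,0]],
    [[-1,-0.45,0],[0,0,0]],
    [[-1,-0.45,0],[0,0,0]],
    [[-1,-0.45,0],[0,0,0]],
    [[-1,-0.45,0],[0,0,0]],
    [[-1,-0.45,0],[0,0,0]],
    [[-1,-0.45,0],[0,0,0]],
    [[-1,-0.45,0],[0,0,0]]
  ]
}}

```text
clock: 1.43
ee_pos: [0.3171, 0.2557, 0.2545]
tcp_rot: [-1.028, -2.964, 0.023]
contact_force: [0.0, 0.0, 0.0]
grip_width: 0.0001
```

Call:
{"method": "apply_moves", "body": {
  "targets": [
    [[-1,-0.45,0],[0,0,0]],
    [[-1,-0.45,0],[0,0,0]],
    [[-1,-0.45,0],[0,0,0]],
    [[-1,-0.45,0],[0,0,0]],
    [[-1,-0.45,0],[0,0,0]],
    [[-1,-0.45,0],[0,0,0]],
    [[-1,-0.45,0],[0,0,0]],
    [[-1,-0.45,0],[0,0,0]],
    [[-1,-0.45,0],[0,0,0]],
    [[-1,-0.45,0],[0,0,0]],
    [[-1,-0.45,0],[0,0,0]],
    [[-1,-0.45,0],[0,0,0]]
  ]
}}

```text
clock: 2.43
ee_pos: [0.4703, -0.0537, 0.2541]
tcp_rot: [-1.025, -2.96, 0.02]
contact_force: [-0.3, 0.2, 0.1]
grip_width: 0.0002
```

```bash
python3 -c "
from h import *
go([.5815,-.252,.2],[.5815,-.252,.062])"
```

```text
t 2.43 p [ 0.4703 -0.0537  0.2541] F [-0.3  0.2  0.1] w 0.0002 yang 51.8 tilt [-0.012 -0.009]
[-8.41 -3.45  2.18]
[-0.02  0.08  5.52]
```

Call:
{"method": "apply_moves", "body": {
  "targets": [
    [[-1,-0.4,0.2],[0,0,0]],
    [[-1,-0.4,0.2],[0,0,0]],
    [[-1,-0.4,0.2],[0,0,0]],
    [[-1,-0.4,0.2],[0,0,0]],
    [[-1,-0.4,0.2],[0,0,0]],
    [[-1,-0.4,0.2],[0,0,0]],
    [[-1,-0.4,0.2],[0,0,0]],
    [[-0.8,-0.3,0.2],[0,0,0]],
    [[-0.6,-0.3,0.2],[0,0,0]],
    [[0,0,0.2],[0,0,0]]
  ]
}}

```text
clock: 3.27
ee_pos: [0.586, -0.2654, 0.1977]
tcp_rot: [-1.028, -2.955, 0.025]
contact_force: [-0.7, 0.2, 0.2]
grip_width: -0.0002
```

```bash
python3 -c "
from h import *
go([.5815,-.252,.1],[.5815,-.252,.062])"
```

```text
t 3.27 p [ 0.586  -0.2654  0.1977] F [-0.7  0.2  0.2] w -0.0002 yang 51.6 tilt [-0.017 -0.011]
[0.45 0.38 3.9 ]
[-0.01  0.03  1.52]
```

Call:
{"method": "apply_moves", "body": {
  "targets": [
    [[0.45,0.5,0],[0,0,0]],
    [[0,0,0.7],[0,0,0]],
    [[0,0,1],[0,0,0]],
    [[0,0,1],[0,0,0]],
    [[0,0,1],[0,0,0]],
    [[0,0,0.6],[0,0,0]],
    [[0,0,0.5],[0,0,0]],
    [[0,0,0],[0,0,0]]
  ]
}}

```text
clock: 3.93
ee_pos: [0.5793, -0.2427, 0.0687]
tcp_rot: [-1.023, -2.948, 0.019]
contact_force: [0.2, 0.9, -0.3]
grip_width: 0.0002
```

```bash
python3 -c "
from h import *
go([.5815,-.252,.060])
d=imaging.get_image('side')
cv2.imwrite('pics/c.png',cv2.resize(d['pixels'][270:430,320:520,::-1],None,fx=3.5,fy=3.5))"
```

```text
t 3.93 p [ 0.5793 -0.2427  0.0687] F [ 0.2  0.9 -0.3] w 0.0002 yang 51.7 tilt [-0.024 -0.004]
[-0.3  -0.23  0.35]
```

View pics/c.png

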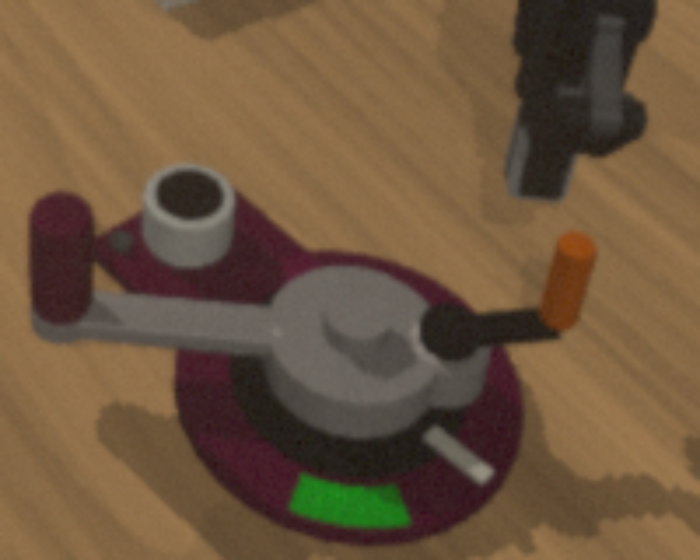

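Call:
{"method": "apply_moves", "body": {
  "targets": [
    [[-0.3,0,0.4],[0,0,0]],
    [[0,-0.3,0.1],[0,0,0]],
    [[0,-0.4,0],[0,0,0]],
    [[0,-0.4,0],[0,0,0]],
    [[0,-0.3,0],[0,0,0]],
    [[0,-0.2,0],[0,0,0]],
    [[0,0,0],[0,0,0]]
  ]
}}

```text
clock: 4.57
ee_pos: [0.5622, -0.2843, 0.0618]
tcp_rot: [-1.028, -2.958, 0.017]
contact_force: [1.1, 1.3, -1.4]
grip_width: 0.0001
```

```bash
cat >> h.py <<'E'
C=np.array([.4975,-.244])
def loc():
    p=r.state()["ee_pos"][:2]-C; print("local x,y mm",(p@np.array([[-.789,.614],[.614,.789]])*1000).round(1))
def snap(n,cam,u0,u1,v0,v1,f):
    d=imaging.get_image(cam)["pixels"][v0:v1,u0:u1,::-1]
    cv2.imwrite(f"pics/{n}.png",cv2.resize(d,None,fx=f,fy=f,interpolation=cv2.INTER_CUBIC))
E
python3 -c "
from h import *
go();loc()
snap('d','side',320,520,270,430,3.5)"
```

```text
t 4.57 p [ 0.5622 -0.2843  0.0618] F [ 1.1  1.3 -1.4] w 0.0001 yang 51.7 tilt [-0.013 -0.007]
local x,y mm [-75.7   7.9]
```

View pics/d.png

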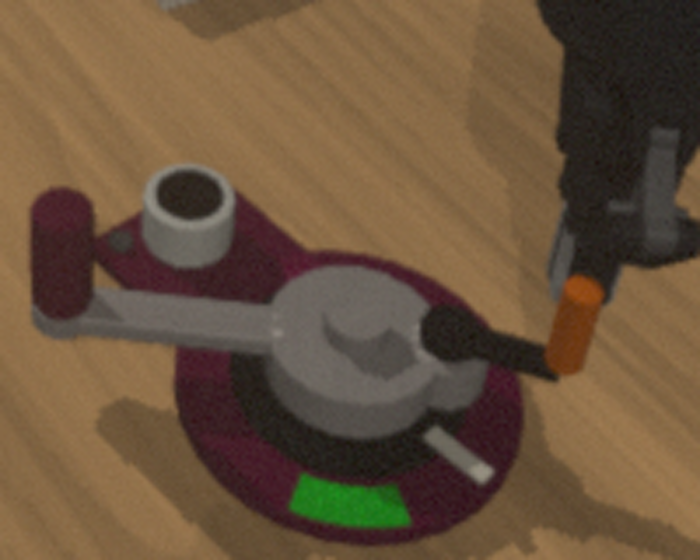

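```bash
cat >> h.py <<'E'
def sel(u,v,kn=None,cam="side"):
    "pin top pixel -> sel, swing; kn = knob top pixel"
    k=np.array([.4098,-.1755]) if kn is None else at_z(cam,*kn,.088)[:2]
    p=at_z(cam,u,v,.085)[:2]; h=(k-C)/np.linalg.norm(k-C); l=p-(C-.034*h)
    a=lambda w:np.arctan2(w[1],w[0])
    print("pin",p.round(4),"len",np.linalg.norm(l).round(4),"sel",((a(-h)-a(l)+np.pi)%(2*np.pi)-np.pi).round(3),"swing",round((np.radians(188.1)-a(h)+np.pi)%(2*np.pi)-np.pi,3))
E
python3 -c "
from h import *
sel(484.5,339.3); sel(487.4,353.1); sel(487.4,353.1,(320+63/3.5,270+205/3.5))"
```

```text
pin [ 0.5592 -0.2805] len 0.0382 sel -0.243 swing 0.804
pin [ 0.546  -0.2983] len 0.0398 sel 0.331 swing 0.804
pin [ 0.546  -0.2983] len 0.0395 sel 0.291 swing 0.826
```

Call:
{"method": "apply_moves", "body": {
  "targets": [
    [[0,0.5,0],[0,0,0]],
    [[0,0.5,-0.3],[0,0,0]],
    [[0,0,-1],[0,0,0]],
    [[0.2,0,-1],[0,0,0]],
    [[1,-0.2,-0.7],[0,0,0]],
    [[1,-0.2,0],[0,0,0]],
    [[1,-0.2,0],[0,0,0]],
    [[1,-0.2,0],[0,0,0]],
    [[1,-0.2,0],[0,0,0]],
    [[1,-0.1,0],[0,0,0]],
    [[0.8,0,0],[0,0,0]],
    [[0,0,0],[0,0,0]]
  ],
  "fingers": -1
}}

```text
clock: 5.62
ee_pos: [0.4322, -0.1624, 0.146]
tcp_rot: [-1.0, -2.977, 0.015]
contact_force: [0.9, 0.5, 0.2]
grip_width: -0.0001
```

```bash
python3 -c "
from h import *
go([.4098,-.1755,.12],[.4098,-.1755,.052]);loc()
snap('e','side',320,520,270,430,3.5)"
```

```text
t 5.62 p [ 0.4322 -0.1624  0.146 ] F [0.9 0.5 0.2] w -0.0001 yang 52.9 tilt [-0.004 -0.009]
[ 0.4  -0.95  1.05]
[0.01 0.03 2.72]
local x,y mm [101.6  24.3]
```

View pics/e.png

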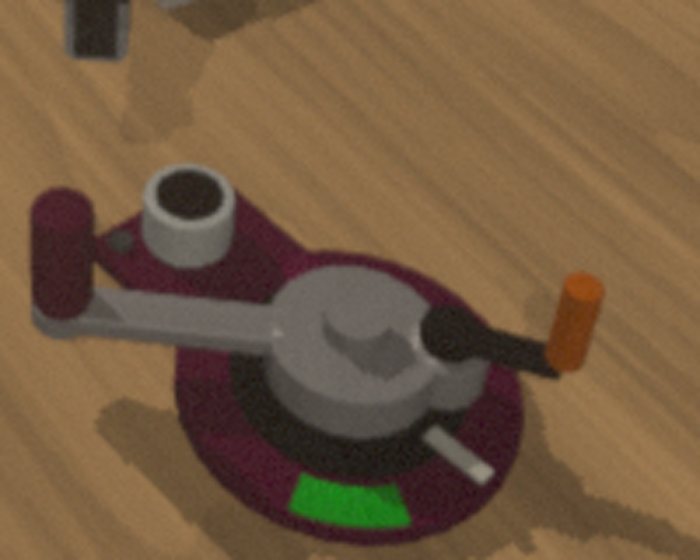

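Call:
{"method": "apply_moves", "body": {
  "targets": [
    [[0.4,-0.9,0],[0,0,0]],
    [[0,-0.05,0],[0,0,0]],
    [[0,0,0],[0,0,0]],
    [[0,0,0],[0,0,0]]
  ],
  "fingers": 0.3
}}

```text
clock: 6.0
ee_pos: [0.4184, -0.1761, 0.15]
tcp_rot: [0.987, 2.971, -0.018]
contact_force: [-0.5, -0.2, -0.4]
grip_width: 0.0481
```

```bash
python3 -c "
from h import *
go([.4098,-.1755,.12],[.4098,-.1755,.052]);loc()"
```

```text
t 6.0 p [ 0.4184 -0.1761  0.15  ] F [-0.5 -0.2 -0.4] w 0.0481 yang 53.2 tilt [ 0.007 -0.014]
[ 0.3  -0.18  1.2 ]
[0.04 0.02 2.72]
local x,y mm [104.2   5. ]
```

Call:
{"method": "apply_moves", "body": {
  "targets": [
    [[0.4,-0.2,0.6],[0,0,0]],
    [[0.1,-0.05,0.7],[0,0,0]],
    [[0,0,0],[0,0,0]]
  ]
}}

```text
clock: 6.25
ee_pos: [0.4104, -0.175, 0.1187]
tcp_rot: [0.982, 2.964, -0.02]
contact_force: [0.5, 1.3, -0.8]
grip_width: 0.0551
```

```bash
python3 -c "
from h import *
go([.4098,-.1755,.052]);loc()"
```

```text
t 6.25 p [ 0.4104 -0.175   0.1187] F [ 0.5  1.3 -0.8] w 0.0551 yang 53.3 tilt [ 0.014 -0.018]
[ 0.07 -0.01  2.67]
local x,y mm [111.1   0.9]
```

Call:
{"method": "apply_moves", "body": {
  "targets": [
    [[0.05,0,0.7],[-0.05,0.18,0]],
    [[0,0,0.9],[0,0,0]],
    [[0,0,0.7],[0,0,0]],
    [[0,0,0.3],[0,0,0]],
    [[0,0,0.1],[0,0,0]]
  ]
}}

```text
clock: 6.67
ee_pos: [0.4181, -0.1762, 0.0518]
tcp_rot: [0.982, 2.977, -0.002]
contact_force: [-0.5, -0.4, -1.3]
grip_width: 0.0555
```

Call:
{"method": "apply_moves", "body": {
  "targets": [
    [[0,0,0],[0,0,0]],
    [[0,0,0],[0,0,0]],
    [[0,0,0],[0,0,0]],
    [[0,0,0],[0,0,0]],
    [[0,0,0],[0,0,0]],
    [[0,0,0],[0,0,0]]
  ],
  "fingers": -1,
  "force": 50
}}

```text
clock: 7.17
ee_pos: [0.4198, -0.177, 0.0533]
tcp_rot: [0.979, 2.974, -0.005]
contact_force: [1.4, -1.7, -8.6]
grip_width: 0.0228
```

```bash
cat >> h.py <<'E'
def arc(degs,rad=None):
    "shifts in tool frame to lead the knob from where the TCP is to plate swing values (rad)"
    s=r.state(); M=R.from_rotvec(s["tcp_rot"]).inv(); p=s["ee_pos"]; q=p[:2]-C
    print("radius",np.linalg.norm(q).round(4),"swing",round((np.radians(188.1)-np.arctan2(q[1],q[0])+np.pi)%(2*np.pi)-np.pi,3))
    for d in degs:
        a=np.radians(188.1)-d; n=np.array([*(C+.1105*np.array([np.cos(a),np.sin(a)])),.055])
        print(d.round(2),(M.apply(n-p)/.025).round(2)); p=n
E
python3 -c "
from h import *
go();loc();arc(np.arange(.65,-1,-.15))"
```

```text
t 7.17 p [ 0.4198 -0.177   0.0533] F [ 1.4 -1.7 -8.6] w 0.0228 yang 53.6 tilt [ 0.009 -0.006]
local x,y mm [102.4   5.2]
radius 0.1026 swing 0.853
0.65 [ 0.29 -0.87 -0.07]
0.5 [-0.13 -0.65  0.  ]
0.35 [-0.23 -0.62  0.  ]
0.2 [-0.32 -0.58  0.  ]
0.05 [-0.4  -0.53  0.  ]
-0.1 [-0.48 -0.46  0.  ]
-0.25 [-0.54 -0.38  0.01]
-0.4 [-0.59 -0.3   0.01]
-0.55 [-0.63 -0.21  0.01]
-0.7 [-0.65 -0.11  0.01]
-0.85 [-0.66 -0.01  0.01]
```

Call:
{"method": "apply_moves", "body": {
  "targets": [
    [[0,0,0],[0,0,0]],
    [[0,0,0],[0,0,0]],
    [[0.3,-0.1,0],[0,0,0]],
    [[0.2,0,0],[0,0,0]],
    [[0.05,0,0],[0,0,0]]
  ],
  "fingers": 0.2
}}

```text
clock: 7.58
ee_pos: [0.4084, -0.1705, 0.0553]
tcp_rot: [0.979, 2.971, -0.001]
contact_force: [-0.0, -0.6, -0.3]
grip_width: 0.0514
```

```bash
python3 -c "
from h import *
go([.4098,-.1755,.055]);loc()
snap('f','side',320,520,270,430,3.5)"
```

```text
t 7.58 p [ 0.4084 -0.1705  0.0553] F [-0.  -0.6 -0.3] w 0.0514 yang 53.5 tilt [ 0.013 -0.005]
[-0.16 -0.13  0.01]
local x,y mm [115.5   3.3]
```

View pics/f.png

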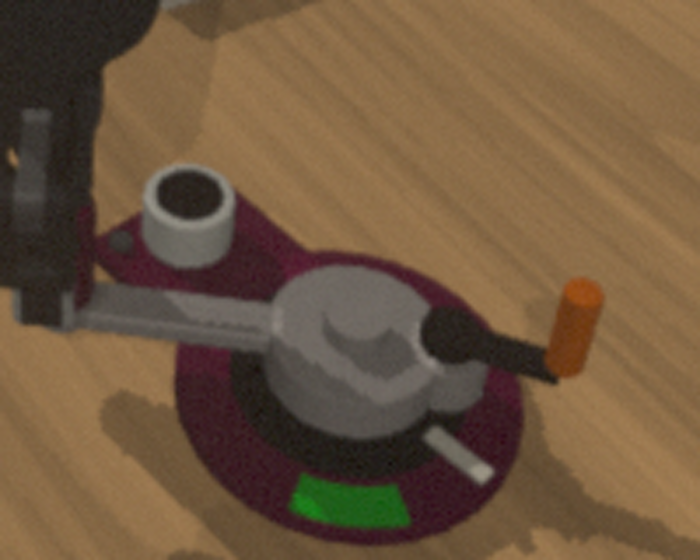

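Call:
{"method": "apply_moves", "body": {
  "targets": [
    [[-0.1,0,0],[0,0,0]],
    [[0,0,0],[0,0,0]],
    [[0,0,0],[0,0,0]],
    [[0,0,0],[0,0,0]],
    [[0,0,0],[0,0,0]]
  ],
  "fingers": -1
}}

```text
clock: 8.05
ee_pos: [0.4105, -0.1715, 0.0559]
tcp_rot: [0.978, 2.972, 0.001]
contact_force: [0.4, 0.4, 1.8]
grip_width: 0.0226
```

```bash
python3 -c "
from h import *
go();loc();arc(np.arange(.65,-1,-.15))"
```

```text
t 8.05 p [ 0.4105 -0.1715  0.0559] F [0.4 0.4 1.8] w 0.0226 yang 53.6 tilt [ 0.013 -0.003]
local x,y mm [113.2   3.8]
radius 0.1133 swing 0.836
0.65 [-0.14 -0.83  0.03]
0.5 [-0.13 -0.65 -0.  ]
0.35 [-0.23 -0.62 -0.  ]
0.2 [-0.32 -0.58  0.  ]
0.05 [-0.4  -0.53  0.  ]
-0.1 [-0.48 -0.46  0.  ]
-0.25 [-0.54 -0.38  0.  ]
-0.4 [-0.59 -0.3   0.01]
-0.55 [-0.63 -0.21  0.01]
-0.7 [-0.65 -0.11  0.01]
-0.85 [-0.66 -0.01  0.01]
```

Call:
{"method": "apply_moves", "body": {
  "targets": [
    [[-0.07,-0.4,0],[0,0,0]],
    [[-0.07,-0.4,0],[0,0,0]],
    [[-0.07,-0.35,0],[0,0,0]],
    [[-0.08,-0.35,0],[0,0,0]],
    [[-0.12,-0.3,0],[0,0,0]],
    [[-0.12,-0.3,0],[0,0,0]]
  ]
}}

```text
clock: 8.55
ee_pos: [0.3876, -0.2168, 0.0559]
tcp_rot: [0.968, 2.987, 0.018]
contact_force: [-0.7, 2.5, 5.6]
grip_width: 0.0227
```

```bash
python3 -c "
from h import *
go();arc(np.arange(.35,-1,-.15))"
```

```text
t 8.55 p [ 0.3876 -0.2168  0.0559] F [-0.7  2.5  5.6] w 0.0227 yang 54.1 tilt [0.005 0.011]
radius 0.1132 swing 0.384
0.35 [-0.16 -0.1   0.03]
0.2 [-0.31 -0.58 -0.01]
0.05 [-0.4  -0.53 -0.01]
-0.1 [-0.47 -0.46 -0.01]
-0.25 [-0.54 -0.39 -0.01]
-0.4 [-0.59 -0.3  -0.  ]
-0.55 [-0.63 -0.21 -0.  ]
-0.7 [-0.65 -0.12 -0.  ]
-0.85 [-0.66 -0.02 -0.  ]
-1.0 [-0.66  0.08 -0.  ]
```

Call:
{"method": "apply_moves", "body": {
  "targets": [
    [[-0.17,-0.3,0],[0,0,0]],
    [[-0.17,-0.3,0],[0,0,0]],
    [[-0.2,-0.28,0],[0,0,0]],
    [[-0.2,-0.26,0],[0,0,0]],
    [[-0.23,-0.24,0],[0,0,0]],
    [[-0.24,-0.23,0],[0,0,0]],
    [[-0.26,-0.2,0],[0,0,0]],
    [[-0.27,-0.19,0],[0,0,0]]
  ]
}}

```text
clock: 9.22
ee_pos: [0.3949, -0.2891, 0.0558]
tcp_rot: [0.966, 2.986, 0.02]
contact_force: [1.6, 4.8, 5.3]
grip_width: 0.0228
```

```bash
python3 -c "
from h import *
go();arc(np.arange(-.25,-1,-.15))"
```

```text
t 9.22 p [ 0.3949 -0.2891  0.0558] F [1.6 4.8 5.3] w 0.0228 yang 54.1 tilt [0.007 0.011]
radius 0.112 swing -0.273
-0.25 [0.05 0.1  0.03]
-0.4 [-0.59 -0.3  -0.  ]
-0.55 [-0.63 -0.21 -0.  ]
-0.7 [-0.65 -0.12 -0.  ]
-0.85 [-0.66 -0.02 -0.  ]
```

Call:
{"method": "apply_moves", "body": {
  "targets": [
    [[-0.27,-0.12,0],[0,0,0]],
    [[-0.28,-0.12,0],[0,0,0]],
    [[-0.31,-0.11,0],[0,0,0]],
    [[-0.32,-0.1,0],[0,0,0]],
    [[-0.32,-0.07,0],[0,0,0]],
    [[-0.33,-0.05,0],[0,0,0]],
    [[-0.32,-0.02,0],[0,0,0]],
    [[-0.25,0,0],[0,0,0]],
    [[0,0,0],[0,0,0]],
    [[0,0,0],[0,0,0]]
  ]
}}

```text
clock: 10.05
ee_pos: [0.4361, -0.3355, 0.0555]
tcp_rot: [-0.955, -2.978, -0.042]
contact_force: [0.8, 3.5, 5.4]
grip_width: 0.0228
```

```bash
python3 -c "
from h import *
go();arc(np.arange(-.7,.6,.15))
snap('g','side',300,500,270,430,3.5)"
```

```text
t 10.05 p [ 0.4361 -0.3355  0.0555] F [0.8 3.5 5.4] w 0.0228 yang 54.4 tilt [-0.005  0.03 ]
radius 0.1102 swing -0.838
-0.7 [0.61 0.01 0.03]
-0.55 [0.65 0.12 0.02]
-0.4 [0.63 0.22 0.02]
-0.25 [0.59 0.31 0.02]
-0.1 [0.53 0.39 0.02]
0.05 [0.47 0.47 0.02]
0.2 [0.39 0.53 0.02]
0.35 [0.31 0.59 0.02]
0.5 [0.22 0.62 0.02]
```

View pics/g.png

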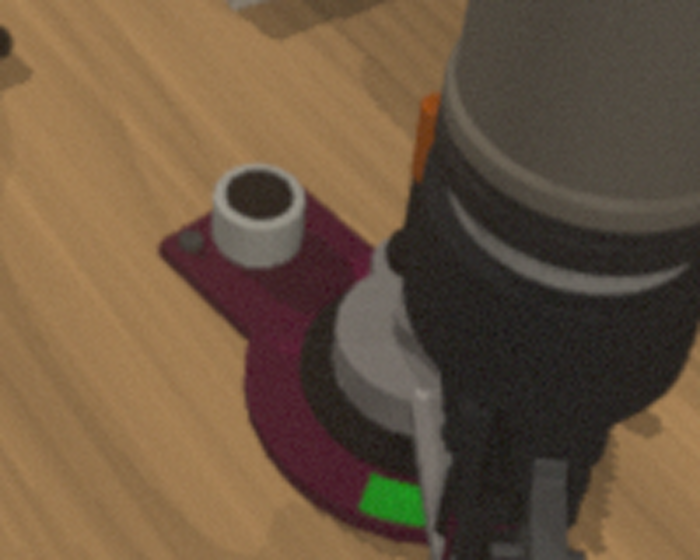

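```bash
python3 -c "
from h import *
print(at_z('side',421,298,.085), at_z('side',424,298,.085))"
```

```text
[ 0.54017111 -0.18191971  0.085     ] [ 0.54365982 -0.18403181  0.085     ]
```

Call:
{"method": "apply_moves", "body": {
  "targets": [
    [[0.3,0,0.02],[0,0,0]],
    [[0.31,0.02,0.02],[0,0,0]],
    [[0.32,0.05,0.01],[0,0,0]],
    [[0.32,0.07,0.01],[0,0,0]],
    [[0.31,0.1,0.01],[0,0,0]],
    [[0.31,0.12,0.01],[0,0,0]],
    [[0.3,0.14,0.01],[0,0,0]],
    [[0.29,0.16,0.01],[0,0,0]]
  ]
}}

```text
clock: 10.77
ee_pos: [0.3967, -0.2921, 0.0556]
tcp_rot: [-0.961, -2.991, -0.02]
contact_force: [3.3, -4.2, -0.3]
grip_width: 0.0227
```

```bash
python3 -c "
from h import *
go();arc(np.arange(-.25,.8,.15))"
```

```text
t 10.77 p [ 0.3967 -0.2921  0.0556] F [ 3.3 -4.2 -0.3] w 0.0227 yang 54.4 tilt [0.004 0.012]
radius 0.1117 swing -0.304
-0.25 [0.18 0.16 0.03]
-0.1 [0.53 0.39 0.01]
0.05 [0.47 0.47 0.01]
0.2 [0.39 0.53 0.01]
0.35 [0.31 0.58 0.01]
0.5 [0.22 0.62 0.01]
0.65 [0.12 0.65 0.01]
0.8 [0.03 0.66 0.01]
```

Call:
{"method": "apply_moves", "body": {
  "targets": [
    [[0.26,0.16,0.01],[0,0,0]],
    [[0.26,0.18,0.01],[0,0,0]],
    [[0.25,0.2,0.01],[0,0,0]],
    [[0.25,0.22,0.01],[0,0,0]]
  ]
}}

```text
clock: 11.1
ee_pos: [0.3864, -0.2616, 0.0555]
tcp_rot: [0.962, 2.986, 0.013]
contact_force: [4.7, -3.4, 2.3]
grip_width: 0.0225
```

```bash
cat >> h.py <<'E'
def both(n):
    a=imaging.get_image("side")["pixels"][300:430,330:500,::-1]; b=imaging.get_image("top")["pixels"][190:300,370:480,::-1]
    a=cv2.resize(a,(523,400),interpolation=cv2.INTER_CUBIC); b=cv2.resize(b,None,fx=2.5,fy=2.5,interpolation=cv2.INTER_CUBIC)
    o=np.zeros((400,798,3),np.uint8); o[:400,:523]=a; o[:275,523:798]=b; cv2.imwrite(f"pics/{n}.png",o)
E
python3 -c "
from h import *
go();arc(np.arange(.05,.8,.15));both('k')"
```

```text
t 11.1 p [ 0.3864 -0.2616  0.0555] F [ 4.7 -3.4  2.3] w 0.0225 yang 54.3 tilt [0.007 0.006]
radius 0.1125 swing -0.016
0.05 [0.14 0.27 0.02]
0.2 [0.4  0.53 0.  ]
0.35 [0.31 0.58 0.  ]
0.5 [0.22 0.62 0.01]
0.65 [0.12 0.65 0.01]
```

View pics/k.png

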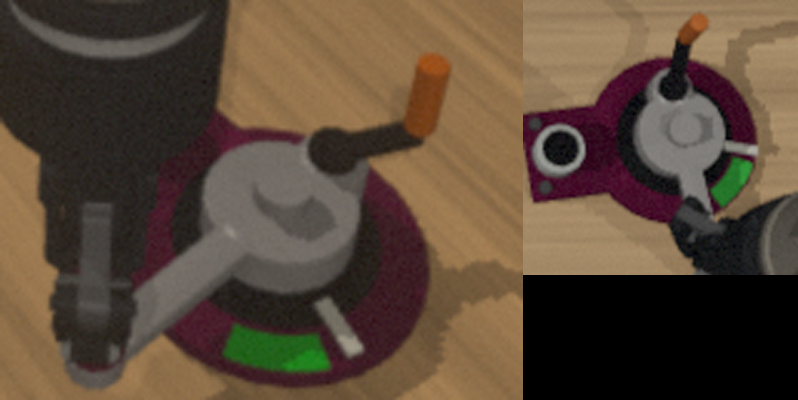

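```bash
cat >> h.py <<'E'
def bolt(u,v,cam):
    q=at_z(cam,u,v,.013)[:2]-C; a=np.degrees(np.arctan2(q[1],q[0])); print("ptr",a.round(1),"bolt",(1.05-np.radians(a+129.2)).round(3))
E
python3 -c "
from h import *
bolt(444.4,412.8,'side');bolt(461.6,249.6,'top')
bolt(320+608/4.4,315+397/4.4,'side');bolt(360+512/5,190+243/5,'top')"
```

```text
ptr -99.7 bolt 0.534
ptr -100.8 bolt 0.554
ptr -78.3 bolt 0.161
ptr -81.1 bolt 0.21
```

Call:
{"method": "apply_moves", "body": {
  "targets": [
    [[0.22,0.25,0.01],[0,0,0]],
    [[0.2,0.26,0],[0,0,0]],
    [[0.19,0.28,0],[0,0,0]],
    [[0.17,0.29,0],[0,0,0]],
    [[0.15,0.3,0],[0,0,0]],
    [[0.12,0.3,0],[0,0,0]],
    [[0.1,0.3,0],[0,0,0]]
  ]
}}

```text
clock: 11.78
ee_pos: [0.3917, -0.2032, 0.0556]
tcp_rot: [0.961, 2.982, 0.003]
contact_force: [4.0, -7.0, -2.4]
grip_width: 0.0225
```

```bash
python3 -c "
from h import *
go();arc(np.array([.5]))"
```

```text
t 11.78 p [ 0.3917 -0.2032  0.0556] F [ 4.  -7.  -2.4] w 0.0225 yang 54.3 tilt [ 0.009 -0.001]
radius 0.1134 swing 0.51
0.5 [-0.12 -0.01  0.02]
```

Swing 0.51 puts the bolt near 1.05. Let the arm settle, open the fingers, rise and back off.

Call:
{"method": "apply_moves", "body": {
  "targets": [
    [[0,0,0],[0,0,0]],
    [[0,0,0],[0,0,0]],
    [[0,0,0],[0,0,0]]
  ]
}}

```text
clock: 12.03
ee_pos: [0.3925, -0.2013, 0.0555]
tcp_rot: [0.955, 2.982, 0.001]
contact_force: [2.6, -5.3, 0.1]
grip_width: 0.0227
```

Call:
{"method": "apply_moves", "body": {
  "targets": [
    [[0,0,0],[0,0,0]],
    [[0,0,0],[0,0,0]],
    [[0,0,0],[0,0,0]],
    [[0,0,-0.4],[0,0,0]],
    [[0,0,-0.8],[0,0,0]],
    [[0,0,-1],[0,0,0]],
    [[0,0,-1],[0,0,0]],
    [[0,0,-1],[0,0,0]],
    [[0,0,-0.7],[0,0,0]],
    [[0,0.5,0],[0,0,0]],
    [[0,1,0],[0,0,0]],
    [[0,1,0],[0,0,0]]
  ],
  "fingers": 0.3
}}

```text
clock: 13.03
ee_pos: [0.4115, -0.1434, 0.1813]
tcp_rot: [-0.968, -2.958, -0.019]
contact_force: [0.2, 0.2, -0.1]
grip_width: 0.0554
```

```bash
python3 -c "
from h import *
go();both('l')"
```

```text
t 13.03 p [ 0.4115 -0.1434  0.1813] F [ 0.2  0.2 -0.1] w 0.0554 yang 53.8 tilt [-0.024  0.021]
```

View pics/l.png

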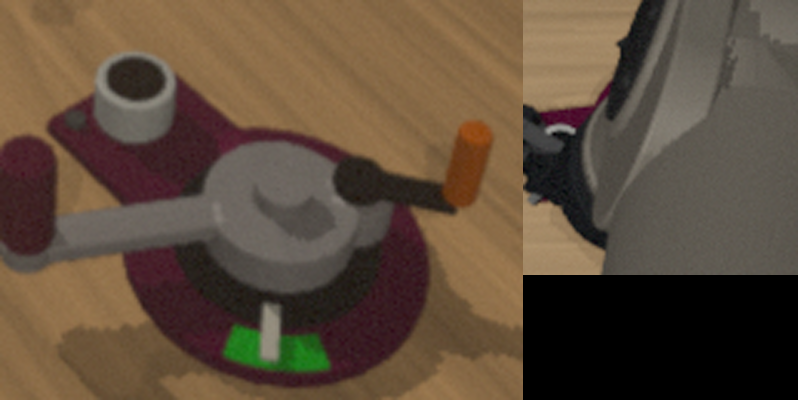

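Call:
{"method": "apply_moves", "body": {
  "targets": [
    [[0,0,0],[0,0,0]],
    [[0,0,0],[0,0,0]],
    [[0,0,0],[0,0,0]]
  ]
}}

```text
clock: 13.38
ee_pos: [0.4107, -0.1404, 0.1807]
tcp_rot: [-0.954, -2.958, -0.018]
contact_force: [-0.6, 0.6, 1.0]
grip_width: 0.0555
```

```bash
python3 -c "
from h import *
sel(484.4,343.9,(338.8,349.7)); bolt(330+269/3.077,300+355/3.077,'side'); print(r.finish_job())"
```

```text
pin [ 0.5536 -0.2859] len 0.0383 sel 0.511 swing 0.512
ptr -132.8 bolt 1.113
the job is handed in; nothing more can be done
None
```

The job is done and handed in at about 13.4 s. All the joint angles below are my own estimates from the camera images or the tool position.

- **Lever:** I pushed it over with the closed fingers. It read about +0.3 rad afterwards.
- **Swing back:** I gripped the plum knob and swung it back to about -0.84 rad. That is past the required -0.65, but not pressed against the stop at -0.9.
- **Tightening:** I then swung it clockwise to about +0.51 rad, let go and moved clear.
- **Final check:** the pointer stands in the green sector with the bolt at about 1.11 rad. The lever is on tighten at about +0.5 rad. The gripper is clear of the foot, about 9 cm above the knob.

**Not fully confirmed:**
- The pointer was hidden by the arm at the swung-back position, so I did not see the bolt stay put there. Later, at a handle angle near 0, the bolt read 0.54 rad. It had started near 0.2, which fits free-wheeling.
- In the last picture the arm blocked the top camera, so the final readings come from the side camera alone.
- My first grip on the knob was off-centre, so I opened and gripped again.
- I did not go near the teal-knobbed foot; the arm only passed high above that side of the desk.

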